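Bed the steel strip on the oak board

TASK

The long steel strip for the spice tins has just been stuck onto the oak board over the sink with soft foam tape. Bed it down: with the fingers closed, touch the end of the strip nearest the sugar bowl and run the fingertips along it to the other end, pressing lightly all the way so that the foam gives a millimetre or more but is never squeezed flat, then take the hand away. Do not pick up or shift any of the other things.

Things in the scene. Friction and masses are not known exactly. Their poses are not given: they have to be found in the camera images.
- strip_mid (a point): the flat bright steel strip, 300 mm long, 30 mm wide and 3 mm thick, lying along the oak board near its front edge; this point is the middle of its upper face. x points across the strip (away from the robot, give or take 0.2 rad), y along its length, z up. The upper face stands 11 mm above the board, on black foam tape
- strip_left (a point): middle of the upper face at the strip's +y end (150 mm from the middle, right on the end edge)
- strip_right (a point): middle of the upper face at the strip's -y end (150 mm from the middle, right on the end edge)
- strip (a joint): how far the foam under the strip is squeezed, in m: 0 untouched, 0.005 squeezed flat against a hard stop. The whole strip sinks level wherever it is pressed and springs back when let go: about 2.4 N starts it, then 2.4 N more for each millimetre (1 mm at 5 N, 2.5 mm at 8 N, flat at 14 N)
- board_mid (a point): the oak board, 180 mm deep (x), 700 mm long (y) and 30 mm thick, carried by a low tiled wall behind it; this point is the middle of its upper face, x away from the robot, y along the board. The wall rises 43 mm above the board behind its far edge. The board's height above the worktop differs each time (130 to 170 mm)
- sugar_bowl: loose white porcelain sugar bowl with a hinged lid and two small side handles, 86 mm across (111 mm over the handles) and 76 mm tall; it stands on the board beyond one end of the strip (either end) and so shows the end to start from. Origin at the centre of its underside, z up. Leave it where it is
- tea_holder: loose copper-coloured steel tea glass holder with a glass in it, 68 mm across, 67 mm tall, with a handle that reaches 61 mm from its axis; it stands on the board beyond the strip's other end. Origin at the centre of its underside, z up. Leave it where it is
- clip: loose red plastic bag clip, 112 mm long (along its y), 24 mm wide, 14 mm tall, lying on the board behind the strip; origin at its middle on the underside. Leave it where it is
- tin_a: loose round aluminium tin with a clear window in its lid, 60 mm across and 48 mm tall, standing in a row behind the strip; origin at the centre of its underside, z up. Leave it where it is
- tin_b: loose round aluminium tin with a clear window in its lid, 60 mm across and 48 mm tall, standing in a row behind the strip; origin at the centre of its underside, z up. Leave it where it is
- tin_c: loose round aluminium tin with a clear window in its lid, 60 mm across and 48 mm tall, standing in a row behind the strip; origin at the centre of its underside, z up. Leave it where it is
- mug: loose blue mug, 80 mm across, 90 mm tall, on the worktop to the left of the sink; origin at the centre of its underside. Leave it where it is
- soap: loose amber soap dispenser with a black pump, 64 mm across, 162 mm tall, on the worktop to the right of the sink; origin at the centre of its underside. Leave it where it is

How it is judged:
On the way, in this order (a step that is already met when the one before it is completed fails the run):
1. fingertip pressing the strip lightly on the end of the strip next to the sugar bowl (contact force between the fingers and strip above 0.5 N and value of joint strip above 0.0008 m and x of the grasp point in the frame of strip_mid between -0.025 and 0.025 m and ((y of sugar_bowl in the frame of strip_mid above 0 m and y of the grasp point in the frame of strip_mid between 0.106 and 0.175 m) or (y of sugar_bowl in the frame of strip_mid below 0 m and y of the grasp point in the frame of strip_mid between -0.175 and -0.106 m))), for 0.05 s.
2. fingertip pressing the strip lightly a quarter of the way in (contact force between the fingers and strip above 0.5 N and value of joint strip above 0.0008 m and x of the grasp point in the frame of strip_mid between -0.025 and 0.025 m and ((y of sugar_bowl in the frame of strip_mid above 0 m and y of the grasp point in the frame of strip_mid between 0.066 and 0.098 m) or (y of sugar_bowl in the frame of strip_mid below 0 m and y of the grasp point in the frame of strip_mid between -0.098 and -0.066 m))), for 0.05 s.
3. fingertip pressing the strip lightly a third of the way (contact force between the fingers and strip above 0.5 N and value of joint strip above 0.0008 m and x of the grasp point in the frame of strip_mid between -0.025 and 0.025 m and ((y of sugar_bowl in the frame of strip_mid above 0 m and y of the grasp point in the frame of strip_mid between 0.024 and 0.058 m) or (y of sugar_bowl in the frame of strip_mid below 0 m and y of the grasp point in the frame of strip_mid between -0.058 and -0.024 m))), for 0.05 s.
4. fingertip pressing the strip lightly at the middle (contact force between the fingers and strip above 0.5 N and value of joint strip above 0.0008 m and x of the grasp point in the frame of strip_mid between -0.025 and 0.025 m and ((y of sugar_bowl in the frame of strip_mid above 0 m and y of the grasp point in the frame of strip_mid between -0.017 and 0.017 m) or (y of sugar_bowl in the frame of strip_mid below 0 m and y of the grasp point in the frame of strip_mid between -0.017 and 0.017 m))), for 0.05 s.
5. fingertip pressing the strip lightly two thirds of the way (contact force between the fingers and strip above 0.5 N and value of joint strip above 0.0008 m and x of the grasp point in the frame of strip_mid between -0.025 and 0.025 m and ((y of sugar_bowl in the frame of strip_mid above 0 m and y of the grasp point in the frame of strip_mid between -0.058 and -0.024 m) or (y of sugar_bowl in the frame of strip_mid below 0 m and y of the grasp point in the frame of strip_mid between 0.024 and 0.058 m))), for 0.05 s.
6. fingertip pressing the strip lightly three quarters of the way (contact force between the fingers and strip above 0.5 N and value of joint strip above 0.0008 m and x of the grasp point in the frame of strip_mid between -0.025 and 0.025 m and ((y of sugar_bowl in the frame of strip_mid above 0 m and y of the grasp point in the frame of strip_mid between -0.098 and -0.066 m) or (y of sugar_bowl in the frame of strip_mid below 0 m and y of the grasp point in the frame of strip_mid between 0.066 and 0.098 m))), for 0.05 s.
7. fingertip pressing the strip lightly on the far end of the strip (contact force between the fingers and strip above 0.5 N and value of joint strip above 0.0008 m and x of the grasp point in the frame of strip_mid between -0.025 and 0.025 m and ((y of sugar_bowl in the frame of strip_mid above 0 m and y of the grasp point in the frame of strip_mid between -0.175 and -0.106 m) or (y of sugar_bowl in the frame of strip_mid below 0 m and y of the grasp point in the frame of strip_mid between 0.106 and 0.175 m))), for 0.05 s.
At the end, for the whole second after the job is handed in: After the stroke the strip is let go (foam back to within 0.6 mm of its free height) and the bowl, holder, clip, tins, mug and soap dispenser all stand upright (within 0.15 rad) and within 20 mm of where they began (value of joint strip below 0.0006 m and distance of each of sugar_bowl, tea_holder, clip, tin_a, tin_b, tin_c, mug, soap from where it was at the start of the episode below 0.02 m and angle between each of sugar_bowl, tea_holder, clip, tin_a, tin_b, tin_c, mug, soap's own z axis and vertical below 0.15 rad); the robot touches nothing.
It fails at once if the foam is squeezed flat (more than 4.6 mm) (value of joint strip above 0.0046 m).
It fails at once if the strip is pressed harder than 20 N (contact force between strip and anything else above 20 N).
It fails at once if one of the other things is lifted or shifted by more than 20 mm (distance of any of sugar_bowl, tea_holder, clip, tin_a, tin_b, tin_c, mug, soap from where it was at the start of the episode above 0.02 m).
It also fails if it takes over 45 s, if anything falls off the work surface, if the arm or the gripper's body presses on something with over 40 N, if the wrist force passes 120 N, or if a joint passes its speed limit or range.

ROBOT

A 7-joint arm with a two-finger parallel gripper is mounted at the origin on the work surface. World frame = base frame: x ahead of the robot, y to its left, z up, the work surface at z = 0. Lengths are in m, angles in rad, forces in N, time in s.
With the tool pointing down it reaches from about 0.375 to 0.925 m from the base axis. Payload 3.1 kg.
Tool frame: the origin (TCP) lies between the finger pads; the fingertips stand 19 mm ahead of it and the grasp point (between the pads) is the TCP; z points along the fingers, y is the direction in which the jaws open and shut (so a half turn about z gives the same grasp; the last joint's range is limited). The gripper opens to 85 mm and grips with 20 to 120 N. Pads are 22 mm wide; open, the fingers measure 114 mm over their backs; the gripper's body (76 mm by 85 mm) begins 54 mm behind the grasp point. The pads swing forward as they close: fully open they stand 13 mm farther back than shut.
Start: joints at [1.091, 0.383, 0.044, 1.598, -0.018, 1.161, -0.05], TCP at [0.242, -0.603, 0.25] pointing down, gripper open.
Joint ranges: [-2.61, 2.61], [-0.41, 2.15], [-1.48, 1.57], [0, 2.5], [-1.57, 4.71], [0.05, 1.97], [-2.85, 2.85]. Speed limits (rad/s): [2.79, 2.79, 3.14, 3.14, 3.14, 3.14, 3.14].

INTERFACE

Orientations are given as a unit quaternion [x, y, z, w].
In Python, from bench import move_ptp, movel, move_j, move_gripper, pause, inverse_kinematics, read_camera, camera_params, MotionError, sign_off, look_for, tip_of, read_time_s, read_qpos, read_joint_vel, read_effort, read_eef_pos, read_tcp_rot, read_ft_force, read_ft_torque, read_finger_gap gives the robot as it stands. Calls block until the motion is done:
- move_ptp(position, orientation): joint-space move of the TCP to a pose.
- movel(position, orientation=None, speed=0.15): straight line of the TCP; orientation=None keeps the orientation; speed is the mean speed in m/s.
- move_j(angles): joint-space move.
- move_gripper(opening, effort=None): finger opening in m; effort is the grip in N (None keeps the last); returns when the fingers have stopped.
- pause(seconds).
- inverse_kinematics(position, orientation): joint angles nearest the present ones, or None.
- read_camera(name): name is "side" or "top"; returns the picture (420x560x3 uint8, red, green, blue); there is no depth.
- camera_params(name): a dict with "K" (3x3 intrinsics, pixels), "dist_coeffs" ([k1, k2, p1, p2, k3] as OpenCV has them; the pictures are not rectified), "camera_from_world" (4x4, takes a point from world to camera coordinates). Camera axes: x right, y down, z forward; pixel columns grow to the right and rows downward; lengths in m; the calibration is good to about 2 mm. A picture is of the moment at which its call begins. camera_params takes no time and is no camera call.
A pose or a line that the arm cannot do raises MotionError and nothing moves.
- sign_off(): hands the job in, once; it reports no verdict.
Trained networks look in the newest picture that a camera, given by its name, has taken for a name from the list of things; names that differ only in an ending like _2 or _b are one class to them, and where a whole thing is asked for, a point or a joint stands for the part that bears it (a point fixed in the world has none). Each returns a list of dicts, best first, with "confidence" (0 to 1); they miss things now and then, are a little off and sometimes report something else, mostly with a low value. They report only what shows in the picture. A call takes as long as a camera call.
- look_for(camera, name): "at" ([column, row] in pixels, amid what is visible of it).
- tip_of(camera, name): "at" ([column, row] in pixels: a listed point, or the origin of a listed thing).
Readings, each from a call of its own:
- read_time_s(): time.
- read_qpos(): joint angles.
- read_joint_vel(): joint speeds.
- read_effort(): joint torques, N m.
- read_eef_pos(): TCP position.
- read_tcp_rot(): TCP orientation.
- read_ft_force(): force on the tool from outside, world axes, zero at the start.
- read_ft_torque(): the same for the moment, N m.
- read_finger_gap(): finger opening in m.
Only numpy, scipy, OpenCV 4.12 (cv2) and the standard library are available. Lean on these libraries where they do the work, as an engineer would, in place of code of your own. Each camera call takes 0.05 s, during which the arm holds its last target.

## Working session

There is one attempt and no reset: what is moved stays moved. The work goes in short steps, each a Python script; the robot and the scene stay as the last script left them, time stands still between calls to the robot, and variables do not carry over. Pictures are saved under pics/ and viewed, and the job is handed in when it is done.

```bash
mkdir -p pics; ls
cat > h.py <<'E'
import numpy as np, cv2
from bench import *
def snap(n,f):
    im=read_camera(n); cv2.imwrite('pics/'+f,cv2.cvtColor(im,cv2.COLOR_RGB2BGR)); return im
def ray(n,px):
    p=camera_params(n); K=np.array(p['K']);d=np.array(p['dist_coeffs']);T=np.array(p['camera_from_world'])
    u=cv2.undistortPoints(np.array([[px]],float),K,d).ravel()
    R=T[:3,:3]; c=-R.T@T[:3,3]; v=R.T@np.array([u[0],u[1],1]); return c,v/np.linalg.norm(v)
def tri(px1,px2):
    c1,v1=ray('side',px1);c2,v2=ray('top',px2)
    A=np.stack([v1,-v2],1); s=np.linalg.lstsq(A,c2-c1,rcond=None)[0]
    a=c1+s[0]*v1;b=c2+s[1]*v2; return (a+b)/2,np.linalg.norm(a-b)
def atz(n,px,z):
    c,v=ray(n,px); return c+v*(z-c[2])/v[2]
def proj(n,P):
    p=camera_params(n);T=np.array(p['camera_from_world'])
    return cv2.projectPoints(np.array(P,float).reshape(-1,1,3),cv2.Rodrigues(T[:3,:3])[0],T[:3,3],np.array(p['K']),np.array(p['dist_coeffs']))[0].reshape(-1,2)
E
python3 - <<'E'
from h import *
for n in('side','top'):
    snap(n,n+'0.png')
    for k in('strip_mid','strip_left','strip_right','board_mid','sugar_bowl','tea_holder','clip','tin_a','mug','soap'):
        print(n,k,[(np.round(d['at'],1).tolist(),round(d['confidence'],2)) for d in tip_of(n,k)][:4])
    print(ray(n,[280,210]))
print(read_time_s(),read_eef_pos(),read_tcp_rot(),read_ft_force())
E
```

```text
pics
side strip_mid [([246.3, 197.4], 0.69)]
side strip_left [([202.7, 229.3], 0.81)]
side strip_right [([287.3, 168.9], 0.7)]
side board_mid [([233.8, 197.0], 0.57)]
side sugar_bowl [([147.5, 245.1], 0.7)]
side tea_holder [([295.4, 148.9], 0.95)]
side clip [([186.5, 211.8], 0.91)]
side tin_a [([239.2, 178.6], 0.93), ([251.5, 168.2], 0.74), ([211.8, 192.3], 0.73)]
side mug [([206.8, 370.7], 0.89), ([186.4, 211.0], 0.73), ([150.1, 243.2], 0.37)]
side soap [([238.5, 178.3], 0.69)]
(array([-0.04247401,  0.76649971,  0.83824041]), array([ 0.4771572 , -0.65111975, -0.59022375]))
top strip_mid [([249.8, 180.0], 0.81)]
top strip_left [([194.4, 179.4], 0.85)]
top strip_right [([302.4, 181.4], 0.91), ([210.0, 144.7], 0.31)]
top board_mid [([259.8, 163.8], 0.67), ([211.3, 146.9], 0.43)]
top sugar_bowl [([157.4, 151.1], 0.72)]
top tea_holder [([356.1, 163.5], 0.69)]
top clip [([209.7, 145.6], 0.65)]
top tin_a [([308.3, 145.4], 0.95), ([280.3, 146.9], 0.82), ([242.3, 144.4], 0.61)]
top mug [([144.0, 242.7], 0.81)]
top soap [([418.3, 256.3], 0.81)]
(array([ 0.39937645, -0.02481371,  1.22237447]), array([ 0.10155375, -0.00614774, -0.99481106]))
1.1 [ 0.24220905 -0.60318657  0.25025999] [ 9.81827185e-01  1.89777180e-01  1.43651778e-05 -1.28319402e-05] [-0.44430047  0.32116103 -0.56882101]
```

View pics/side0.png

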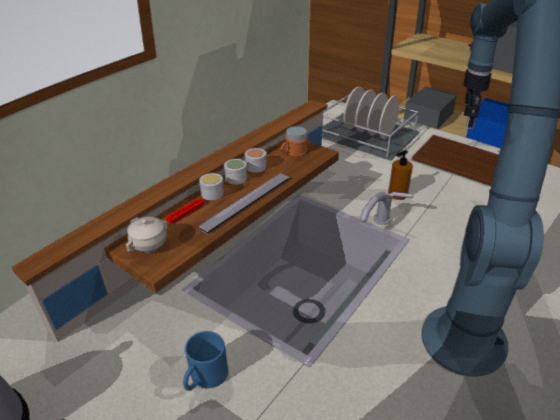

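View pics/top0.png

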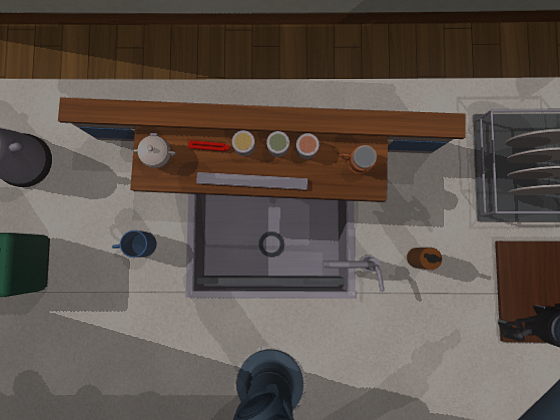

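Run:
```python
from h import *
S=dict(mid=[246.3,197.4],left=[202.7,229.3],right=[287.3,168.9],board=[233.8,197.0],bowl=[147.5,245.1],tea=[295.4,148.9],clip=[186.5,211.8])
T=dict(mid=[249.8,180],left=[194.4,179.4],right=[302.4,181.4],board=[259.8,163.8],bowl=[157.4,151.1],tea=[356.1,163.5],clip=[209.7,145.6])
for k in S: p,e=tri(S[k],T[k]); print(k,p.round(4),round(e,4))
```

```text
mid [0.5863 0.05   0.1834] 0.0004
left [0.5898 0.2014 0.1781] 0.0025
right [ 0.5729 -0.0941  0.201 ] 0.0156
board [0.6426 0.0278 0.1486] 0.0096
bowl [0.6689 0.3064 0.1641] 0.0033
tea [ 0.6337 -0.2365  0.1771] 0.0018
clip [0.6857 0.163  0.1641] 0.0006
```

The side view shows the strip running from about (202,229) to (290,177), and the top view from about (197,180) to (308,184). The bowl is at the left (+y) end in both (side (147,235), top (153,151)), so I start at +y. Next I'll zoom in to refine the strip pose.

Run:
```python
import cv2,numpy as np
a=cv2.imread('pics/side0.png')[165:240,190:300]; b=cv2.imread('pics/top0.png')[160:205,185:320]
a=cv2.resize(a,None,fx=5.8,fy=5.8,interpolation=cv2.INTER_NEAREST)[:,:640];b=cv2.resize(b,None,fx=5.8,fy=5.8,interpolation=cv2.INTER_NEAREST)
cv2.imwrite('pics/za.png',a);cv2.imwrite('pics/zb.png',b)
```

```text
(no output)
```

View pics/za.png

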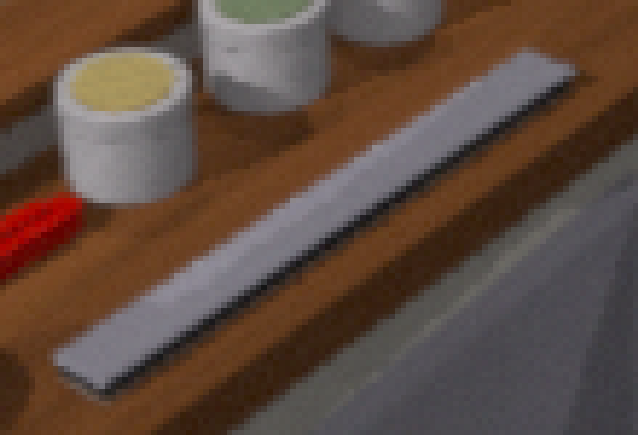

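View pics/zb.png

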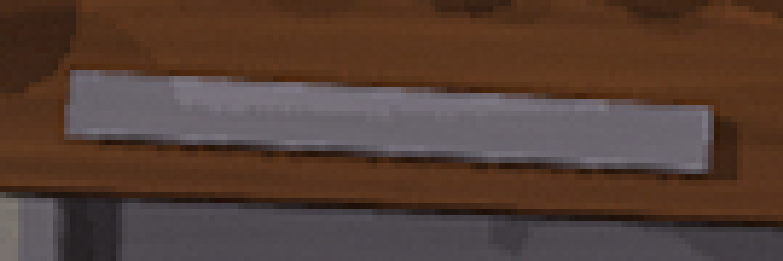

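Run:
```python
from h import *
from scipy.optimize import least_squares
S=np.array([[199.1,226.6],[207.8,232.6],[289.7,177.4],[281.0,173.3]])-.4
T=np.array([[197.2,172.2],[196.4,183.4],[307.4,189.8],[308.1,178.3]])-.4
L=np.array([[.015,.15,0],[-.015,.15,0],[-.015,-.15,0],[.015,-.15,0]])
def C(p,L=L):
    c,s=np.cos(p[3]),np.sin(p[3]); return L@np.array([[c,-s,0],[s,c,0],[0,0,1]]).T+p[:3]
f=lambda p:np.r_[(proj('side',C(p))-S).ravel(),(proj('top',C(p))-T).ravel()]
for g in ([.58,.05,.17,0],):
    r=least_squares(f,g); print(r.x.round(4)); print(r.fun.round(2))
p=r.x
print(C(p,np.array([[0,.15,0],[0,-.15,0]])))
for s,q,o in (('side',S,0),('top',T,0)):
  g=lambda p:(proj(s,C(p))-q).ravel(); print(s,least_squares(g,r.x).x.round(4))
# things
for k,a,b in(('bowl',[147.5,245.1],[157.4,151.1]),): print(atz('side',a,p[2]-.011),atz('top',b,p[2]-.011))
for q in ([308.3,145.4],[280.3,146.9],[242.3,144.4]): print('tin',atz('top',q,p[2]-.011))
for q in ([239.2,178.6],[251.5,168.2],[211.8,192.3]): print('tin',atz('side',q,p[2]-.011))
for n in('side','top'):print(atz(n,{'side':[295.4,148.9],'top':[356.1,163.5]}[n],p[2]-.011))
```

```text
[ 0.587   0.0459  0.1733 -0.0574]
[ 0.24  0.14  0.43 -0.75 -0.12 -0.01 -0.07  0.41  0.26  0.04  0.21 -0.29
 -0.49 -0.28 -0.6   0.29]
[[ 0.59558672  0.19568174  0.17329448]
 [ 0.57838846 -0.10382489  0.17329448]]
side [ 0.5825  0.0513  0.1781 -0.0557]
top [ 0.5855  0.045   0.1809 -0.0558]
[0.66895765 0.30460589 0.16229448] [0.67076258 0.30809153 0.16229448]
tin [ 0.68706513 -0.10925343  0.16229448]
tin [ 0.68287915 -0.03194136  0.16229448]
tin [0.68992298 0.07324725 0.16229448]
tin [ 0.67944202 -0.03165201  0.16229448]
tin [ 0.68655642 -0.09378866  0.16229448]
tin [0.69486865 0.06116852 0.16229448]
[ 0.64976524 -0.25863318  0.16229448]
[ 0.63625495 -0.24001416  0.16229448]
```

```bash
cat >> h.py <<'E'
from scipy.spatial.transform import Rotation as Ro
P=np.array([.587,.0459,.1733]); YAW=-.0574
def at(yl,z,xl=0.):
    c,s=np.cos(YAW),np.sin(YAW); return [P[0]+c*xl-s*yl,P[1]+s*xl+c*yl,z]
E
python3 - <<'E'
from h import *
p=np.array(read_eef_pos())
movel([p[0],p[1],.38],speed=.2)
move_gripper(0.0,effort=30)
for dy in (0,np.pi/2,-np.pi/2,np.pi):
    q=(Ro.from_euler('z',YAW+dy)*Ro.from_quat([1,0,0,0])).as_quat()
    print(dy,q.round(4),[None if j is None else np.round(j,2) for j in (inverse_kinematics(at(y,.2),q) for y in(.13,0,-.13))])
print(read_time_s(),read_finger_gap())
E
```

```text
0 [ 0.9996 -0.0287  0.      0.    ] [array([ 0.26,  0.5 , -0.8 ,  1.69,  0.39,  1.12, -2.27]), array([ 0.35,  0.39, -0.61,  1.77,  0.25,  1.06, -1.97]), array([ 0.4 ,  0.34, -0.39,  1.79,  0.15,  1.04, -1.67])]
1.5707963267948966 [0.7271 0.6865 0.     0.    ] [array([ 0.38,  0.57, -0.98,  1.68,  0.51,  1.16, -0.79]), array([ 0.39,  0.4 , -0.65,  1.77,  0.27,  1.07, -0.42]), array([ 0.49,  0.36, -0.5 ,  1.78,  0.2 ,  1.05, -0.14])]
-1.5707963267948966 [ 0.6865 -0.7271  0.      0.    ] [array([ 0.52,  0.73, -1.25,  1.68,  0.73,  1.27,  2.21]), array([ 0.78,  0.66, -1.24,  1.75,  0.67,  1.22,  2.44]), array([-0.89,  0.77,  1.38,  1.84, -0.8 ,  1.24, -2.46])]
3.141592653589793 [0.0287 0.9996 0.     0.    ] [array([ 0.37,  0.56, -0.96,  1.68,  0.5 ,  1.16,  0.79]), array([ 0.43,  0.41, -0.71,  1.77,  0.3 ,  1.07,  1.13]), array([ 0.55,  0.37, -0.58,  1.78,  0.23,  1.06,  1.4 ])]
2.6667 -0.00021217886089675212
```

```bash
cat >> h.py <<'E'
Q=(Ro.from_euler('z',YAW+np.pi/2)*Ro.from_quat([1,0,0,0])).as_quat()
E
python3 - <<'E'
from h import *
move_ptp(at(.13,.36),Q)
movel(at(.13,.215),Q,speed=.12)
pause(.3)
F=[read_ft_force() for _ in range(4)]; print(np.round(F,2),read_eef_pos(),read_time_s())
snap('side','side1.png');snap('top','top1.png'); print(read_time_s())
for n in('side','top'):
    im=cv2.imread(f'pics/{n}1.png'); im=im[130:260,140:340]; cv2.imwrite(f'pics/{n}1z.png',cv2.resize(im,None,fx=4,fy=4))
E
```

```text
[[-0.04  0.07  0.11]
 [-0.04  0.07  0.11]
 [-0.04  0.07  0.11]
 [-0.04  0.07  0.11]] [0.59470165 0.17574466 0.21545854] 7.325
7.425
```

View pics/side1z.png

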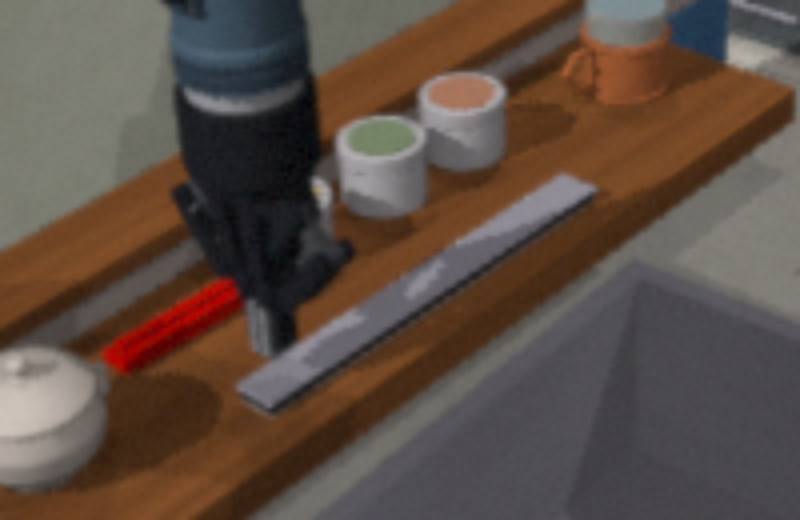

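View pics/top1z.png

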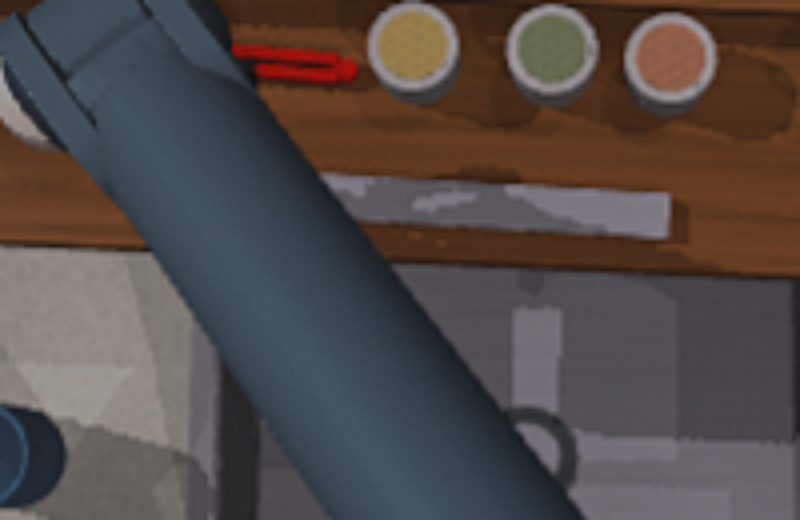

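The side view shows the closed fingertip at zoom (270,352), which is full-image (207.5,218). It sits just above the +y end of the strip, with the hand clear of the clip and tins. Now I'll creep down, watching the force.

Run:
```python
from h import *
print('tip proj',proj('side',[[.5947,.1757,.1965]]),read_time_s())
b=read_ft_force()[2]; z=.213; zc=None
while z>.178:
    movel(at(.13,z),Q,speed=.02); pause(.05)
    f=read_ft_force()[2]-b; e=read_eef_pos()
    if abs(f)>.3: print(round(z,4),round(e[2],5),round(f,2))
    if abs(f)>4.5: break
    z-=.0015 if abs(f)<.5 else .0005
print(z,np.round(read_eef_pos(),4),np.round(read_ft_force(),2),read_time_s())
```

```text
tip proj [[208.56025957 216.75050613]] 7.425
0.213 0.2128 -1.18
0.2125 0.2125 -0.67
0.212 0.21197 -0.45
0.2105 0.21036 -0.39
0.209 0.20889 -0.37
0.2075 0.20742 0.39
0.2045 0.20444 -0.36
0.203 0.20292 -0.53
0.201 0.20087 0.57
0.1975 0.19742 -0.44
0.196 0.19642 2.14
0.1955 0.19587 2.07
0.195 0.19536 3.21
0.1945 0.1949 4.87
0.19449999999999998 [0.5947 0.1758 0.1949] [-0.2  -0.73  5.12] 12.825
```

Contact came at TCP z ≈ 0.1964, so the strip top is ≈ 0.1775. That is 4 mm above the two-view fit and agrees with the single-view fits (0.178 and 0.181). I'll refit x, y and yaw with that height, then run the stroke with gentle force correction.

```bash
cat > stroke.py <<'E'
from h import *
from scipy.optimize import least_squares
S=np.array([[199.1,226.6],[207.8,232.6],[289.7,177.4],[281.0,173.3]])-.4
T=np.array([[197.2,172.2],[196.4,183.4],[307.4,189.8],[308.1,178.3]])-.4
L=np.array([[.015,.15,0],[-.015,.15,0],[-.015,-.15,0],[.015,-.15,0]])
def C(p):
    c,s=np.cos(p[2]),np.sin(p[2]); return L@np.array([[c,-s,0],[s,c,0],[0,0,1]]).T+[p[0],p[1],.1775]
r=least_squares(lambda p:np.r_[(proj('side',C(p))-S).ravel(),(proj('top',C(p))-T).ravel()],[.585,.048,-.056]).x
print('fit',r.round(4))
# strip line to follow: refitted
import h
h.P=np.array([r[0],r[1],.1775]); h.YAW=r[2]
def force():
    v=[]
    for _ in range(4): pause(.03); v.append(read_ft_force()[2])
    return np.mean(v)
z=.1945
for k in range(3):
    z-=.0004; movel(at(.127,z),Q,speed=.02)
f=force(); print('press',round(z,4),round(f,2),np.round(read_eef_pos(),4))
if not 4.5<f<10: raise SystemExit('check')
y=.127
while y>-.1301:
    y=max(y-.014,-.1302)
    movel(at(y,z),Q,speed=.05); f=force(); e=read_eef_pos()
    print(round(y,3),round(z,5),round(e[2],5),round(f,2),round(read_time_s(),2))
    if f>11 or f<1: 
        if f>11: movel(at(y,z+.002),Q,speed=.03)
        raise SystemExit('stop')
    z+=float(np.clip((f-7)/2400*.5,-.0005,.0005))
E
python3 stroke.py
```

```text
fit [ 0.5855  0.0471 -0.0558]
press 0.1933 6.0 [0.5938 0.175  0.1945]
0.113 0.1933 0.19411 7.03 14.31
0.099 0.19331 0.1941 7.2 14.88
0.085 0.19335 0.19409 7.02 15.44
0.071 0.19335 0.19407 7.15 16.01
0.057 0.19338 0.1941 7.45 16.57
0.043 0.19348 0.19412 7.33 17.14
0.029 0.19355 0.19417 7.25 17.71
0.015 0.1936 0.19418 6.6 18.27
0.001 0.19352 0.19408 7.2 18.84
-0.013 0.19356 0.19413 6.92 19.41
-0.027 0.19354 0.19411 7.17 19.98
-0.041 0.19358 0.19411 6.98 20.54
-0.055 0.19357 0.1941 7.1 21.11
-0.069 0.19359 0.19413 6.86 21.68
-0.083 0.19356 0.19407 6.94 22.24
-0.097 0.19355 0.19407 7.26 22.81
-0.111 0.19361 0.19407 6.93 23.38
-0.125 0.19359 0.19409 6.95 23.94
-0.13 0.19358 0.19405 7.35 24.32
```

Force held steady at about 7 N the whole way. Now lift off, back away and check.

Run:
```python
from h import *
p=np.array(read_eef_pos())
movel([p[0],p[1],.25],Q,speed=.08)
movel([p[0],p[1],.36],Q,speed=.2)
movel([p[0]-.1,p[1]-.12,.38],Q,speed=.2)
pause(.3); print(np.round(read_ft_force(),2),read_time_s())
a=snap('side','side2.png');b=snap('top','top2.png')
cv2.imwrite('pics/cmp.png',np.vstack([np.hstack([cv2.imread(f'pics/{n}{k}.png')[r:r+160,100:500] for k in(0,2)]) for n,r in(('side',110),('top',110))]))
print(read_time_s())
```

```text
[ 0.11 -0.32 -1.03] 27.1167
27.2167
```

View pics/cmp.png

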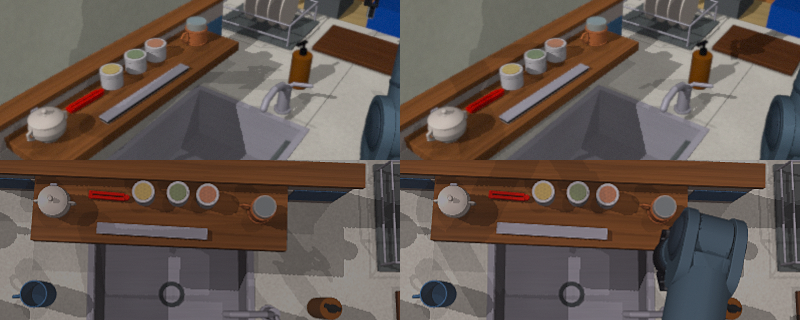

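View pics/side2.png

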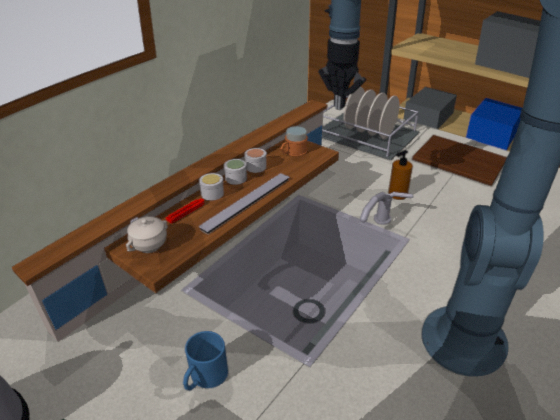

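The before and after pictures match: bowl (147,235), clip, tins, tea holder (295,142), mug and soap are all where they were. The hand hangs free, well above the board.

```bash
python3 -c "
from bench import *
sign_off(); print(read_time_s())"
```

```text
the job is handed in; nothing more can be done
the job is handed in; nothing more can be done
```

I bedded down the strip and handed the job in. With the fingers closed, I touched the end next to the sugar bowl (+y) and ran the fingertips along to the other end, from about +127 mm to −130 mm from the middle. I then lifted clear before handing in; the last clock reading was 27.2 s of the 45 s allowed.

- **Pressing force:** it read 6.0 N at the start, then stayed between 6.6 and 7.5 N at every 14 mm stop. From the fingertip height, that is about 2 mm of foam squeeze, well short of flat. I measured only at the stops, not between them.
- **After the stroke:** the pictures show the strip and all the other things where they began, with the hand touching nothing. The wrist still read −1.0 N vertically in free air. I took that as noise, since it also swung by up to about 1 N before contact.
- **Disagreement:** my two-camera fit put the strip's upper face at 0.173 m, but contact showed about 0.1775 m. I used the contact height and refitted the strip's position before the stroke, which moved it only 1–2 mm.

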